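# Start the cup warmer under the mug

## Robot

A 6-joint arm with a two-finger parallel gripper is mounted at the origin on a cart in front of the work surface, level with it; the furniture and walls round the work are solid. World frame = base frame: x ahead of the robot, y to its left, z up, the work surface at z = 0. Lengths are in m, angles in degrees, forces in N, time in s.
With the tool pointing down it reaches from about 0.25 to 0.725 m from the base axis. Payload 9.7 kg.
Tool frame: the origin (TCP) lies between the finger pads; the fingertips stand 22 mm ahead of it and the grasp point (between the pads) lies 3 mm ahead of it; z points along the fingers, y is the line along which they close (so a half turn about z gives the same grasp; the last joint's range is limited). The gripper opens to 85 mm and grips with 20 to 120 N. Pads are 22 mm wide; open, the fingers measure 114 mm over their backs; the gripper's body (76 mm by 85 mm) begins 54 mm behind the grasp point. The pads swing forward as they close: fully open they stand 13 mm farther back than shut.
Start: joints at [-64.171, 4.979, 10.078, 95.1, 0, 90], TCP at [0.24, -0.495, 0.253] pointing down, gripper open.
Joint ranges: [-179.16, 179.16], [-48.56, 103.87], [-65.8, 70.77], [-126.05, 130.52], [-82.76, 87.17], [-180, 180]. Speed limits (degrees/s): [127.2, 127.2, 147.25, 180, 180, 180].

## Interface

Orientations are given as [roll, pitch, yaw] about the fixed x, y, z axes, in that order (R = Rz(yaw) Ry(pitch) Rx(roll)).
In Python, from workcell import bot, viewer, finder gives the robot as it stands.
- The arm moves only by the tool move_arm, never from a script. Its arguments are lists of equal length, an entry for each row: "offset": the shift along the tool's x, y, z in cm, a list of three; "twist": the turn, a rotation vector about the tool's x, y, z in rad, a list of three; "grip": the opening, from 0 (shut) to 1 (fully open). In form: {"offset": [[x, y, z], ...], "twist": [[ax, ay, az], ...], "grip": [grip, ...]}. A call has 1 to 5 rows; each row shifts and turns the commanded pose from where the row before left it, along the tool's axes as they then stand; what a row does not reach is not made up. A row lasts 1/10 s, in which the tool goes at most 50 mm and 8.59 degrees, less where a joint would pass 70% of its speed; a pose out of reach is approached as far as the arm can. A call is refused whole if a number of a shift passes 5 or a number of a turn 0.15, either way. A call with a gripper value outside its range is refused whole. The fingers move at their own pace and stop on an object; "force" is the grip in N (left out, the last holds). Time passes only in rows, so rows that do not move let the fingers close. It gives the time, the measured TCP pose, the force, the opening and the grip force at its end, in the units of the state.
- bot.get_obs(): the state, without advancing time (a new reading comes with each control period).
- viewer.camera(name): name is "scene" or "side" or "wrist"; returns a dict with "color" (480x640x3 uint8, red, green, blue), "depth" (480x640 float32, m along the optical axis (not along the pixel's ray), 0 where there is no reading), "vfov" (degrees; the focal length in pixels is half the picture's height over the tangent of half this angle, whatever the lens; pixels are square), "cx", "cy" (the principal point, pixels), "position" and "attitude" of the camera in the world; the wrist camera has in their place "tool_from_camera" (4x4, takes a point from camera to tool coordinates, whose origin is the TCP and whose axes are the flange's). Camera axes: x right, y down, z forward; pixel columns grow to the right and rows downward; lengths in m; the calibration is good to about 2 mm. The wrist camera is an equidistant fisheye: a pixel r from the principal point sees the ray r / f radians off the axis. A picture is of the moment at which its call begins: read the wrist's pose just before it.
- bot.job_done(): hands the job in; it is judged then, once.
Trained networks look in a picture, given as the dict that the camera call returned (one of the last four; its "shot" number tells which), for a name from the list of things; names that differ only in an ending like _2 or _b are one class to them, and where a whole thing is asked for, a point or a joint stands for the part that bears it (a point fixed in the world has none). Each returns a list of dicts, best first, with "p" (0 to 1); they miss things now and then, are a little off and sometimes report something else, mostly with a low value. They report only what shows in the picture. A call takes as long as a camera call. They do not tell look-alikes from the thing itself.
- finder.boxes_of(picture, thing): "position" ([column, row] in pixels, amid what is visible of it).
- finder.pinpoint(picture, thing): "position" ([column, row] in pixels: a listed point, or the origin of a listed thing).
The state is a dict: "time": time; "q": joint angles; "qd": joint speeds; "joint_efforts": joint torques, N m; "ee_pos": TCP position; "tcp_rot": TCP orientation; "wrist_force": force on the tool from outside, world axes, zero at the start; "torque": the same for the moment, N m; "opening": finger opening in m; "grasp_force": force on a finger pad.
Only numpy, scipy, OpenCV 4.12 (cv2) and the standard library are available. Lean on these libraries where they do the work, as an engineer would, in place of code of your own. Each camera call takes 0.05 s, during which the arm holds its last target. There are 200 camera calls.

## Task

Set the cup warmer going for the mug with the handle, by pressing alone: first press the raised front half of the main rocker (at the right end) fully down, then push the key in front of the plate on which the mug stands fully in, and last push the round start button (at the left end) fully in. Leave the other two plate keys out, and do not pick up, shift or knock over the mug, the other two drinking vessels or the salt shaker.

Things in the scene. Friction and masses are not known exactly. Their poses are not given: they have to be found in the camera images.
- warmer: three-plate cup warmer, metal housing 250 (x) x 460 (y) x 50 mm high, fixed. Origin: centre of its underside, on the worktop; x to its back, y to its left as the robot sees it. Along the front, right to left: rocker, right, middle and left key, round start button; behind each key its plate, joined to it by a thin dark line. Pressing takes under 10 N
- main_rocker (a joint): main rocker, hinged left-right across its middle: 0 off (front half raised, rear half flush), 0.30 rad on (front half flush, rear half raised). Stays where it is left; about 3 N of friction at the pressing point
- main_rocker_front (a point): pressing point on top of the rocker's front half, on its centre line, 22 mm in front of the hinge line. The rocker is plain grey, 64 (front to back) x 34 (left to right) mm, V-shaped, its hinge at warmer frame (-0.085, -0.195). This point is 59 mm above the worktop when off and 53 mm when on
- key_left (a joint): left plate key: 0 out, 0.006 m fully in. Moves straight down against about 3 N of friction and stays where it is left (no spring return)
- key_left_top (a point): top centre of the left plate key: plain grey rectangular push key, 26 (front to back) x 34 (left to right) mm, in front of the left plate (warmer frame -0.085, 0.12). Top 58 mm above the worktop when out, 52 mm when in
- key_middle (a joint): middle plate key: 0 out, 0.006 m fully in. Moves straight down against about 3 N of friction and stays where it is left (no spring return)
- key_middle_top (a point): top centre of the middle plate key: plain grey rectangular push key, 26 (front to back) x 34 (left to right) mm, in front of the middle plate (warmer frame -0.085, 0). Top 58 mm above the worktop when out, 52 mm when in
- key_right (a joint): right plate key: 0 out, 0.006 m fully in. Moves straight down against about 3 N of friction and stays where it is left (no spring return)
- key_right_top (a point): top centre of the right plate key: plain grey rectangular push key, 26 (front to back) x 34 (left to right) mm, in front of the right plate (warmer frame -0.085, -0.12). Top 58 mm above the worktop when out, 52 mm when in
- start_button (a joint): round start button: 0 out, 0.006 m fully in. Moves straight down against about 3 N of friction and stays where it is left (no spring return)
- start_button_top (a point): top centre of the start button: plain grey round button, 36 mm across, at the left end (warmer frame -0.085, 0.195). Top 58 mm above the worktop when out, 52 mm when in
- plate_left (a point): top centre of the left warming plate: dark metal disc, 100 mm across, with a bright rim, 54 mm above the worktop (warmer frame 0.050, 0.12)
- plate_middle (a point): top centre of the middle warming plate: dark metal disc, 100 mm across, with a bright rim, 54 mm above the worktop (warmer frame 0.050, 0)
- plate_right (a point): top centre of the right warming plate: dark metal disc, 100 mm across, with a bright rim, 54 mm above the worktop (warmer frame 0.050, -0.12)
- mug: white mug with a coloured band and a handle, 82 mm across, 118 mm with the handle, 100 mm high, upright on one of the three plates, handle towards the back. Origin: under the middle of mug and handle together, 18 mm from the cup axis towards the handle; z up
- tumbler: tumbler without a handle, 83 mm across, 105 mm high, on another plate; to be left alone. Origin: centre of its underside; z up
- small_glass: small clear glass, 50 mm across, 62 mm high, on the third plate; to be left alone. Origin: centre of its underside; z up
- salt_shaker: glass salt shaker, 44 mm across, 90 mm high, on the worktop left of the warmer; to be left alone. Origin: centre of its underside; z up
There are look-alikes about, which are no part of the job. Leave any purple look-alike of the mug alone.

How it is judged:
By the outcome, as a careful person would: the job done as asked, in the order asked, and still so for the second after the job is handed in, with the robot touching nothing.
It also fails if it takes over 40 s, if anything falls off the work surface, if the arm or the gripper's body presses on something with over 40 N, if the wrist force passes 120 N, or if a joint passes its speed limit or range.

## Working session

There is one attempt and no reset: what is moved stays moved. The work goes in short steps, Python scripts to look and compute and a tool call to move; the robot and the scene stay as the last step left them, time stands still between calls to the robot, and variables do not carry over. Pictures are saved under pics/ and viewed, at most 11 in all, crops included, and the job is handed in when it is done.

Besides the shell and the picture viewer there is one more tool, called after "Call:" by a JSON object that holds its "name" and its "arguments", one argument or row to a line. move_arm: Moves the arm, as the interface text tells. Its arguments: {"type":"object","properties":{"offset":{"type":"array","items":{"type":"array","items":{"type":"number"}}},"twist":{"type":"array","items":{"type":"array","items":{"type":"number"}}},"grip":{"type":"array","items":{"type":"number"}},"force":{"type":"number"}},"required":["offset","twist","grip"]}

```bash
mkdir -p pics
cat > h.py <<'E'
import numpy as np, cv2
from workcell import bot, viewer, finder
from scipy.spatial.transform import Rotation as R
def cam(n,save=None):
    p=viewer.camera(n)
    if save: cv2.imwrite('pics/'+save,p['color'][:,:,::-1])
    return p
def Rc(p):
    a=np.array(p['attitude'],float)
    return a if a.shape==(3,3) else R.from_euler('xyz',a,degrees=True).as_matrix()
def ray(p,uv):
    f=240/np.tan(np.radians(p['vfov'])/2)
    return Rc(p)@np.array([(uv[0]-p['cx'])/f,(uv[1]-p['cy'])/f,1])
def atz(p,uv,z):
    d=ray(p,uv);o=np.array(p['position']);return o+d*(z-o[2])/d[2]
def dep(p,uv):
    return np.array(p['position'])+ray(p,uv)*p['depth'][int(round(uv[1])),int(round(uv[0]))]
E
python3 - <<'E'
from h import *
np.set_printoptions(precision=4,suppress=True)
Z=dict(main_rocker_front=.059,key_left_top=.058,key_middle_top=.058,key_right_top=.058,start_button_top=.058,plate_left=.054,plate_middle=.054,plate_right=.054,mug=.054,tumbler=.054,small_glass=.054,salt_shaker=0)
for n in('scene','side'):
    p=cam(n,n+'1.png');print(n,p['attitude'],p['position'],p['vfov'])
    for k,z in Z.items():
        for r in finder.pinpoint(p,k)[:2]: print(k,round(r['p'],2),np.round(r['position']),atz(p,r['position'],z),dep(p,r['position']))
E
```

```text
scene [-134.2484    0.7305 -119.3149] [-0.4384  0.5571  1.0561] 42.3812634683418
key_left_top 0.69 [314. 248.] [0.4498 0.0866 0.058 ] [0.4484 0.0873 0.0596]
key_left_top 0.64 [367. 178.] [ 0.6048 -0.1547  0.058 ] [ 0.5804 -0.138   0.0814]
key_middle_top 0.65 [358. 223.] [ 0.4702 -0.0434  0.058 ] [ 0.4766 -0.0476  0.051 ]
key_right_top 0.45 [397. 209.] [ 0.4645 -0.1515  0.058 ] [ 0.4663 -0.1529  0.056 ]
start_button_top 0.73 [336. 229.] [0.4776 0.0124 0.058 ] [0.4881 0.0061 0.0465]
start_button_top 0.43 [290. 261.] [0.441  0.1539 0.058 ] [0.4413 0.1538 0.0577]
plate_left 0.92 [287. 216.] [0.5813 0.0909 0.054 ] [0.5491 0.1056 0.0856]
plate_middle 0.76 [326. 197.] [ 0.5963 -0.0271  0.054 ] [ 0.5873 -0.022   0.0627]
plate_right 0.91 [369. 180.] [ 0.5991 -0.1558  0.054 ] [ 0.5817 -0.1438  0.0708]
mug 0.87 [288. 212.] [0.5922 0.0814 0.054 ] [0.5506 0.1006 0.0945]
mug 0.87 [279. 347.] [0.2459 0.2807 0.054 ] [0.2571 0.2761 0.0375]
tumbler 0.73 [363. 179.] [ 0.6098 -0.1446  0.054 ] [ 0.5897 -0.1311  0.0732]
small_glass 0.83 [326. 197.] [ 0.5946 -0.0279  0.054 ] [ 0.5861 -0.0231  0.0622]
salt_
[... 651 characters left out ...]
t_button_top 0.59 [319. 214.] [0.442  0.1572 0.058 ] [0.4424 0.1549 0.0611]
plate_middle 0.85 [379. 310.] [ 0.5877 -0.0374  0.054 ] [ 0.5875 -0.0402  0.0596]
plate_right 0.91 [376. 367.] [ 0.5942 -0.1462  0.054 ] [ 0.5893 -0.1827  0.1497]
plate_right 0.56 [386. 371.] [ 0.6109 -0.1506  0.054 ] [ 0.6037 -0.1884  0.1546]
mug 0.55 [262. 178.] [0.3026 0.2357 0.054 ] [0.2981 0.2484 0.0385]
tumbler 0.62 [386. 372.] [ 0.6118 -0.1517  0.054 ] [ 0.6051 -0.1864  0.1466]
small_glass 0.61 [384. 310.] [ 0.597  -0.0358  0.054 ] [ 0.5717 -0.2689  0.5114]
salt_shaker 0.64 [386. 370.] [ 0.6145 -0.1277  0.    ] [ 0.603  -0.189   0.1619]
salt_shaker 0.59 [353. 188.] [0.4983 0.2871 0.    ] [0.5001 0.2597 0.0329]
```

Run:
```python
import cv2
a=cv2.imread('pics/scene1.png')[100:400,180:480];b=cv2.imread('pics/side1.png')[150:450,200:500]
cv2.imwrite('pics/c1.png',cv2.resize(cv2.hconcat([a,b]),(800,400),interpolation=cv2.INTER_CUBIC))
```

```text
(no output)
```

View pics/scene1.png

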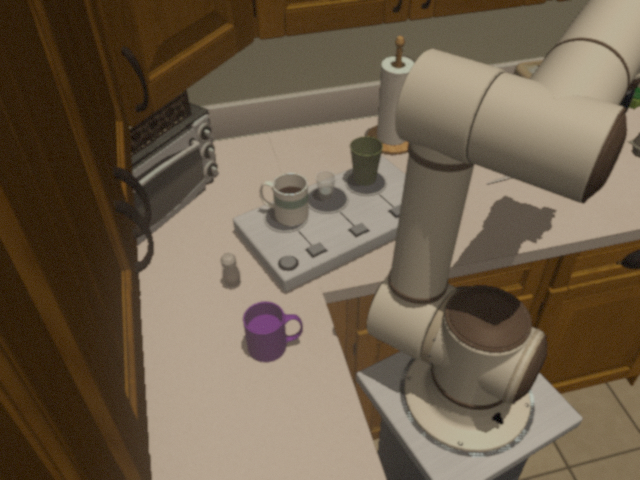

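View pics/c1.png

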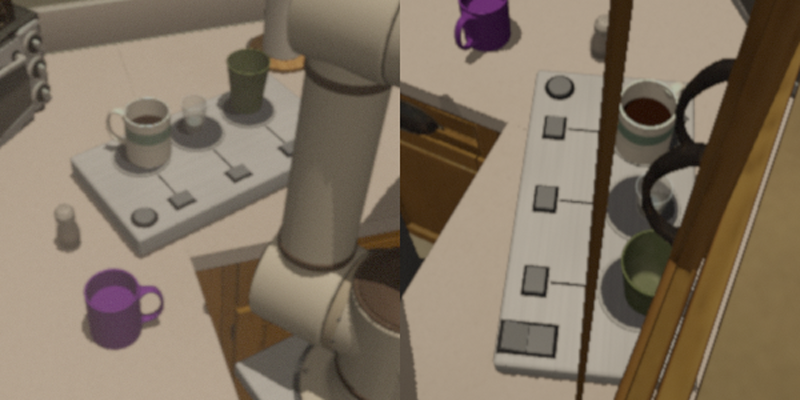

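Run:
```python
from h import *
np.set_printoptions(precision=4,suppress=True)
o=bot.get_obs();print(o['ee_pos'],o['tcp_rot'],o['time'],o['opening'])
W=np.array([[-.085,.195],[-.085,.12],[-.085,0],[-.085,-.12],[-.107,-.195],[-.085,.195],[-.085,.12]])
P=np.array([[.442,.1572],[.4515,.0844],[.4576,-.0381],[.4622,-.1585],[.4455,-.2363],[.441,.1539],[.4498,.0866]])
w=W-W.mean(0);p=P-P.mean(0)
a=np.arctan2((w[:,0]*p[:,1]-w[:,1]*p[:,0]).sum(),(w*p).sum());M=np.array([[np.cos(a),-np.sin(a)],[np.sin(a),np.cos(a)]])
t=P.mean(0)-M@W.mean(0);print('yaw',np.degrees(a),'org',t);print(W@M.T+t,(W@M.T+t-P)*1e3)
s=cam('side')
v,u=np.mgrid[0:480:4,0:640:4];f=240/np.tan(np.radians(s['vfov'])/2)
d=s['depth'][::4,::4];X=np.stack([(u-s['cx'])/f,(v-s['cy'])/f,np.ones_like(d)],-1)*d[...,None]
X=X@Rc(s).T+np.array(s['position']);X=X[(d>0)&(X[...,2]>.2)]
print(X[:,0].min(),X[:,0].max())
for z in np.arange(.2,1,.1):
    q=X[(X[:,2]>=z)&(X[:,2]<z+.1)]
    if len(q): print(round(z,1),len(q),q.min(0),q.max(0), np.percentile(q,[10,50],axis=0).ravel())
```

```text
[ 0.2396 -0.4951  0.2533] [-179.9996    0.0007   25.8262] 1.3 0.08534444882064135
yaw 3.604166772442464 org [ 0.5407 -0.0323]
[[ 0.4437  0.1569]
 [ 0.4484  0.0821]
 [ 0.4559 -0.0377]
 [ 0.4635 -0.1574]
 [ 0.4462 -0.2337]
 [ 0.4437  0.1569]
 [ 0.4484  0.0821]] [[ 1.65   -0.2705]
 [-3.1352 -2.3222]
 [-1.6917  0.4151]
 [ 1.2519  1.0525]
 [ 0.7102  2.6178]
 [ 2.65    3.0295]
 [-1.4352 -4.5222]]
-0.06895852853504769 0.8108161932768594
0.2 707 [-0.069  -0.4251  0.2001] [0.8108 0.5296 0.2997] [-0.0295 -0.0589  0.2071  0.0628  0.0049  0.2403]
0.3 211 [ 0.0979 -0.4337  0.3007] [0.2233 0.0665 0.3991] [ 0.1217 -0.0059  0.3116  0.1621  0.0055  0.3513]
0.4 2959 [ 0.1003 -0.3958  0.4   ] [0.8047 0.2823 0.4999] [ 0.588  -0.3601  0.4767  0.6749 -0.2157  0.4808]
0.5 1303 [ 0.105  -0.4048  0.5001] [0.7993 0.2281 0.5998] [ 0.1543 -0.3515  0.5107  0.5864 -0.0176  0.5439]
0.6 295 [ 0.1412 -0.3093  0.6001] [0.7732 0.0677 0.6998] [ 0.1832 -0.3082  0.6026  0.5961 -0.3003  0.6353]
0.7 2427 [ 0.5879 -0.436   0.7002] [ 0.6813 -0.1593  0.8   ] [ 0.5947 -0.4241  0.7397  0.6284 -0.3595  0.7504]
0.8 215 [ 0.5484 -0.4579  0.8002] [ 0.6087 -0.2961  0.8635] [ 0.5489 -0.4552  0.8027  0.5939 -0.3074  0.8111]
```

View pics/side1.png

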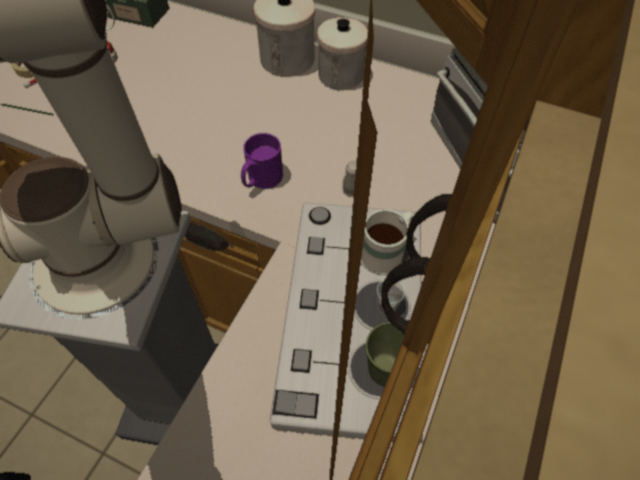

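Call:
{"name": "move_arm", "arguments": {
  "offset": [
    [0, 0, 0],
    [0, 0, 0],
    [0, 0, 0],
    [3.2, -3.5, 0],
    [3.2, -3.5, 0]
  ],
  "twist": [
    [0, 0, 0.13],
    [0, 0, 0.13],
    [0, 0, 0.128],
    [0, 0, 0],
    [0, 0, 0]
  ],
  "grip": [0, 0, 0, 0, 0]
}}

```text
time: 1.85
ee_pos: [0.2991, -0.4208, 0.2529]
tcp_rot: [-180.0, 0.0, 3.4]
wrist_force: [0.5, -0.7, -1.0]
opening: 0.0126
grasp_force: 0.0
```

Call:
{"name": "move_arm", "arguments": {
  "offset": [
    [3.2, -3.5, 0],
    [3.2, -3.5, 0],
    [3.2, -3.5, 0],
    [3.0, -3.5, 0],
    [2, -2.5, 2]
  ],
  "twist": [
    [0, 0, 0],
    [0, 0, 0],
    [0, 0, 0],
    [0, 0, 0],
    [0, 0, 0]
  ],
  "grip": [0, 0, 0, 0, 0]
}}

```text
time: 2.35
ee_pos: [0.4365, -0.2455, 0.2354]
tcp_rot: [179.9, -0.2, 3.7]
wrist_force: [0.7, -0.6, 0.5]
opening: -0.0004
grasp_force: 0.0
```

```bash
cat >> h.py <<'E'
def wristz(p,o,uv,z):
    f=240/np.tan(np.radians(p['vfov'])/2);d=np.array([uv[0]-p['cx'],uv[1]-p['cy']]);r=np.hypot(*d);th=r/f
    c=np.r_[np.sin(th)*d/max(r,1e-9),np.cos(th)]
    T=np.array(p['tool_from_camera']);Rt=R.from_euler('xyz',o['tcp_rot'],degrees=True).as_matrix()
    O=np.array(o['ee_pos'])+Rt@T[:3,3];D=Rt@T[:3,:3]@c
    return O+D*(z-O[2])/D[2]
E
python3 - <<'E'
from h import *
np.set_printoptions(precision=4,suppress=True)
cam('scene');o=bot.get_obs();print(o['ee_pos'],o['tcp_rot'])
p=cam('wrist','w1.png')
for k,z in dict(main_rocker_front=.059,key_left_top=.058,key_middle_top=.058,key_right_top=.058,start_button_top=.058).items():
    for r in finder.pinpoint(p,k)[:3]: print(k,round(r['p'],2),np.round(r['position']),wristz(p,o,r['position'],z))
E
```

```text
[ 0.4372 -0.2427  0.2306] [-179.8707    0.0097    3.7691]
main_rocker_front 0.93 [312. 202.] [ 0.4466 -0.2315  0.059 ]
key_left_top 0.77 [ 18. 190.] [0.4467 0.0795 0.058 ]
key_left_top 0.54 [99. 37.] [ 0.5881 -0.0342  0.058 ]
key_middle_top 0.93 [102. 181.] [ 0.4567 -0.0381  0.058 ]
key_right_top 0.63 [220. 175.] [ 0.4643 -0.155   0.058 ]
```

View pics/w1.png

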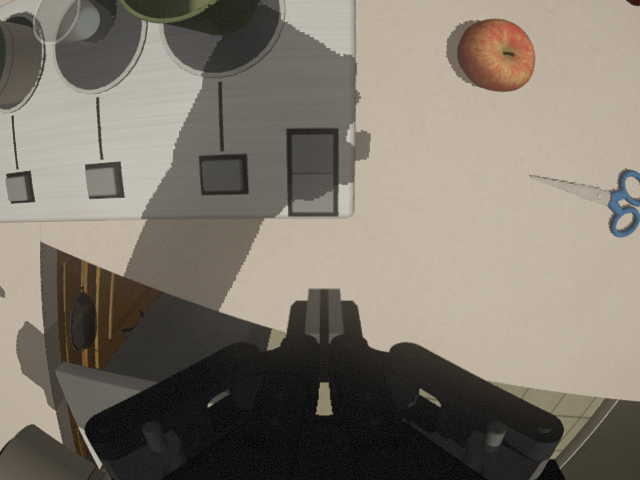

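Call:
{"name": "move_arm", "arguments": {
  "offset": [
    [0.9, -0.9, 3],
    [0, 0, 4],
    [0, 0, 4],
    [0, 0, 2],
    [0, 0, 0]
  ],
  "twist": [
    [0, 0, 0],
    [0, 0, 0],
    [0, 0, 0],
    [0, 0, 0],
    [0, 0, 0]
  ],
  "grip": [0, 0, 0, 0, 0]
}}

```text
time: 3.2
ee_pos: [0.441, -0.238, 0.1007]
tcp_rot: [-179.9, 0.2, 3.5]
wrist_force: [0.7, 0.3, 0.3]
opening: -0.0001
grasp_force: 0.0
```

Call:
{"name": "move_arm", "arguments": {
  "offset": [
    [0, 0, 1],
    [0, 0, 0]
  ],
  "twist": [
    [0, 0, 0],
    [0, 0, 0]
  ],
  "grip": [0, 0, 0]
}}

```text
invalid input at $.grip: expected 2 entries
```

Call:
{"name": "move_arm", "arguments": {
  "offset": [
    [0, 0, 0.5],
    [0, 0, 0]
  ],
  "twist": [
    [0, 0, 0],
    [0, 0, 0]
  ],
  "grip": [0, 0]
}}

```text
time: 3.4
ee_pos: [0.4433, -0.2386, 0.0995]
tcp_rot: [179.9, -0.1, 3.5]
wrist_force: [-1.2, 1.4, -0.1]
opening: -0.0001
grasp_force: 0.0
```

Call:
{"name": "move_arm", "arguments": {
  "offset": [
    [0.3, -0.5, 0.8],
    [0, 0, 0],
    [0, 0, 0]
  ],
  "twist": [
    [0, 0, 0],
    [0, 0, 0],
    [0, 0, 0]
  ],
  "grip": [0, 0, 0]
}}

```text
time: 3.7
ee_pos: [0.4457, -0.2324, 0.0905]
tcp_rot: [180.0, -0.0, 3.6]
wrist_force: [-0.5, -0.8, 0.6]
opening: -0.0001
grasp_force: 0.0
```

Run:
```python
from h import *
a=[]
for i in range(3): p=cam('side'); o=bot.get_obs();a.append(o['ee_pos'])
cv2.imwrite('pics/s2.png',cv2.resize(p['color'][330:450,230:390,::-1],(800,600),interpolation=cv2.INTER_CUBIC))
print(np.round(a,4),o['wrist_force'])
```

```text
[[ 0.4458 -0.2325  0.0906]
 [ 0.4457 -0.2326  0.0906]
 [ 0.4457 -0.2326  0.0906]] [1.19212178 0.43762646 0.28238121]
```

View pics/s2.png

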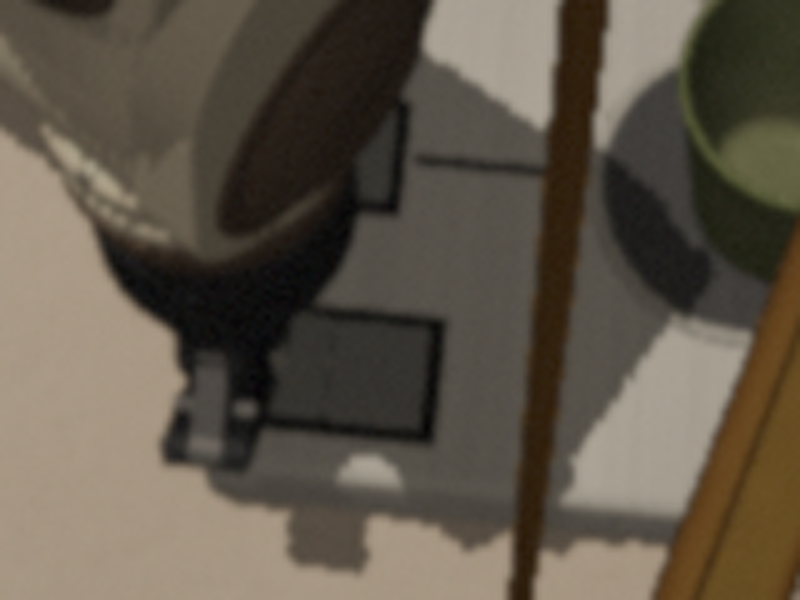

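Run:
```python
from h import *
np.set_printoptions(precision=4,suppress=True)
p=cam('side');f=240/np.tan(np.radians(p['vfov'])/2)
def prj(X):
    c=Rc(p).T@(np.array(X)-p['position']);return c[:2]/c[2]*f+[p['cx'],p['cy']]
for X in [(.4457,-.2326,.0686),(.4457,-.2326,.09),(.4457,-.2326,.059),(.4462,-.2337,.059)]:
    u=prj(X);print(u,(u-[230,330])*5)
for uv in [(273,419),(271,421),(272,410),(279,412),(302,408),(276,417)]: print(uv,dep(p,uv),atz(p,uv,.07))
p=cam('wrist');o=bot.get_obs()
for r in finder.pinpoint(p,'main_rocker_front')[:2]: print(r['p'],r['position'],wristz(p,o,r['position'],.059))
cv2.imwrite('pics/w2.png',p['color'][:,:,::-1])
```

```text
[280.7293 399.6072] [253.6463 348.036 ]
[279.9087 395.5457] [249.5437 327.7283]
[281.0862 401.374 ] [255.4309 356.8702]
[281.2441 402.0891] [256.2206 360.4453]
(273, 419) [ 0.4526 -0.2886  0.1652] [ 0.4402 -0.2652  0.07  ]
(271, 421) [ 0.4502 -0.2915  0.1638] [ 0.4377 -0.2687  0.07  ]
(272, 410) [ 0.449  -0.2776  0.1689] [ 0.4355 -0.2516  0.07  ]
(279, 412) [ 0.4579 -0.2757  0.1573] [ 0.4473 -0.2528  0.07  ]
(302, 408) [ 0.4813 -0.2365  0.0554] [ 0.4825 -0.2405  0.07  ]
(276, 417) [ 0.4558 -0.2844  0.162 ] [ 0.4442 -0.2613  0.07  ]
0.75 [319.4, 290.3] [ 0.4478 -0.2301  0.059 ]
```

View pics/w2.png

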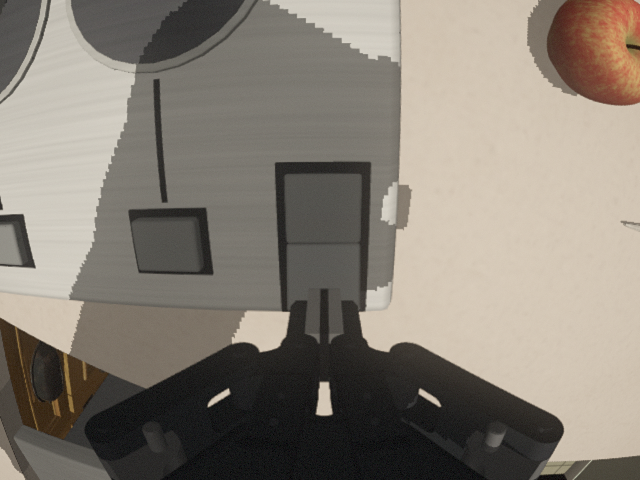

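The tips at (324,290) sit over the rocker's front half (280–365, 245–305); what stuck out in the side view was the gripper linkage. Pressing now.

Call:
{"name": "move_arm", "arguments": {
  "offset": [
    [0, 0, 0.6],
    [0, 0, 0.4],
    [0, 0, 0.3],
    [0, 0, 0]
  ],
  "twist": [
    [0, 0, 0],
    [0, 0, 0],
    [0, 0, 0],
    [0, 0, 0]
  ],
  "grip": [0, 0, 0, 0]
}}

```text
time: 4.4
ee_pos: [0.4453, -0.2325, 0.0766]
tcp_rot: [-180.0, 0.0, 3.6]
wrist_force: [-0.1, -1.0, 1.1]
opening: -0.0003
grasp_force: 0.0
```

Call:
{"name": "move_arm", "arguments": {
  "offset": [
    [0, 0, 0.2],
    [0, 0, 0]
  ],
  "twist": [
    [0, 0, 0],
    [0, 0, 0]
  ],
  "grip": [0, 0]
}}

```text
time: 4.6
ee_pos: [0.4456, -0.2326, 0.0751]
tcp_rot: [-180.0, -0.0, 3.6]
wrist_force: [0.0, 0.5, 0.5]
opening: -0.0002
grasp_force: 0.0
```

Call:
{"name": "move_arm", "arguments": {
  "offset": [
    [0, 0, 0.2],
    [0, 0, 0]
  ],
  "twist": [
    [0, 0, 0],
    [0, 0, 0]
  ],
  "grip": [0, 0]
}}

```text
time: 4.8
ee_pos: [0.4457, -0.2326, 0.0748]
tcp_rot: [180.0, -0.1, 3.6]
wrist_force: [-4.9, 2.0, 14.4]
opening: -0.0003
grasp_force: 6.8
```

Call:
{"name": "move_arm", "arguments": {
  "offset": [
    [0, 0, 0.2],
    [0, 0, 0]
  ],
  "twist": [
    [0, 0, 0],
    [0, 0, 0]
  ],
  "grip": [0, 0]
}}

```text
time: 5.0
ee_pos: [0.4458, -0.2327, 0.0745]
tcp_rot: [179.9, -0.1, 3.6]
wrist_force: [-11.0, 5.5, 28.1]
opening: 0.0001
grasp_force: 14.1
```

Run:
```python
from h import *
p=cam('wrist','w3.png')
cv2.imwrite('pics/w3c.png',cv2.resize(p['color'][140:360,230:430,::-1],None,fx=2.5,fy=2.5))
o=bot.get_obs();print(o['ee_pos'],o['wrist_force'])
```

```text
[ 0.44576786 -0.23271041  0.07451061] [-10.76627814   5.73863885  28.11233152]
```

View pics/w3c.png

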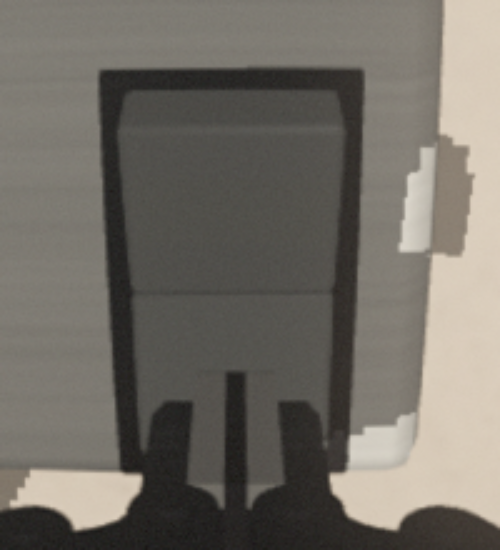

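Call:
{"name": "move_arm", "arguments": {
  "offset": [
    [0, 0, -2],
    [0, 0, -4],
    [0, 0, -4],
    [0.3, -4.5, 0],
    [0.3, -4.5, 0]
  ],
  "twist": [
    [0, 0, 0],
    [0, 0, 0],
    [0, 0, 0],
    [0, 0, 0],
    [0, 0, 0]
  ],
  "grip": [0, 0, 0, 0, 0]
}}

```text
time: 5.55
ee_pos: [0.4465, -0.1423, 0.1726]
tcp_rot: [180.0, -0.1, 3.4]
wrist_force: [1.2, 0.1, -0.7]
opening: 0.0
grasp_force: 0.0
```

Call:
{"name": "move_arm", "arguments": {
  "offset": [
    [0.3, -4.5, 0],
    [0.3, -4.5, 0],
    [0.3, -4.5, 0],
    [0.3, -4.5, 0],
    [0.3, -4.4, 0]
  ],
  "twist": [
    [0, 0, 0],
    [0, 0, 0],
    [0, 0, 0],
    [0, 0, 0],
    [0, 0, 0]
  ],
  "grip": [0, 0, 0, 0, 0]
}}

```text
time: 6.05
ee_pos: [0.449, 0.0543, 0.1716]
tcp_rot: [-178.6, -0.0, 6.2]
wrist_force: [0.7, -1.3, -0.3]
opening: 0.0002
grasp_force: 0.0
```

Call:
{"name": "move_arm", "arguments": {
  "offset": [
    [0, 0, 2],
    [0, 0, 3],
    [0, 0, 0],
    [0, 0, 0]
  ],
  "twist": [
    [0, 0, 0],
    [0, 0, 0],
    [0, 0, 0],
    [0, 0, 0]
  ],
  "grip": [0, 0, 0, 0]
}}

```text
time: 6.45
ee_pos: [0.4491, 0.0518, 0.1218]
tcp_rot: [-178.7, 0.1, 5.9]
wrist_force: [-0.1, -0.6, 0.9]
opening: -0.0004
grasp_force: 0.0
```

Run:
```python
from h import *
np.set_printoptions(precision=4,suppress=True)
cam('scene');o=bot.get_obs();p=cam('wrist','w4.png');print(o['ee_pos'],o['tcp_rot'])
for k in('key_left_top','start_button_top','key_middle_top'):
  for r in finder.pinpoint(p,k)[:2]: print(k,r['p'],r['position'],wristz(p,o,r['position'],.058))
```

```text
[0.4496 0.0518 0.1226] [-178.6622   -0.0314    5.8466]
key_left_top 0.91 [271.7, 264.9] [0.4469 0.0822 0.058 ]
start_button_top 0.9 [145.3, 255.7] [0.4427 0.1595 0.058 ]
key_middle_top 0.59 [479.3, 272.0] [ 0.4546 -0.0363  0.058 ]
```

View pics/w4.png

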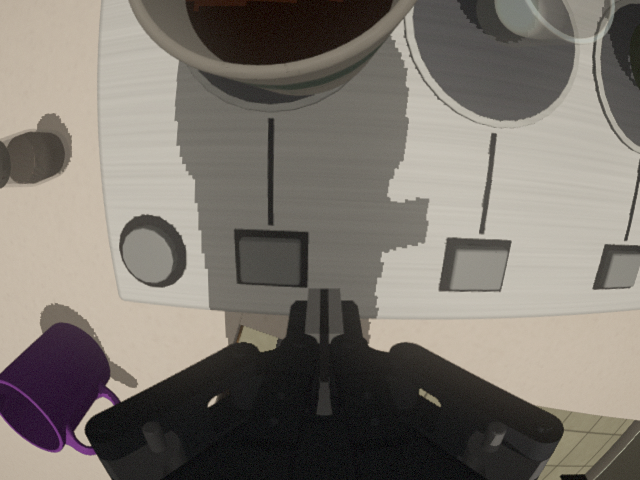

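Call:
{"name": "move_arm", "arguments": {
  "offset": [
    [0, -3.0, 0],
    [0, 0, 2],
    [0, 0, 1.5],
    [0, 0, 0]
  ],
  "twist": [
    [0.022, 0, 0.038],
    [0, 0, 0],
    [0, 0, 0],
    [0, 0, 0]
  ],
  "grip": [0, 0, 0, 0]
}}

```text
time: 7.1
ee_pos: [0.4472, 0.059, 0.0854]
tcp_rot: [-176.4, 0.3, 5.5]
wrist_force: [-0.3, 0.2, 0.0]
opening: 0.0
grasp_force: 0.0
```

Run:
```python
from h import *
o=bot.get_obs();print(np.round(o['q'],1),np.round(o['qd'],2),o['ee_pos'],np.round(o['tcp_rot'],1),np.round(o['joint_efforts'],1))
```

```text
[  5.4  -8.3 -21.5  77.1   3.6 179.9] [-0.04 -0.75  2.28  2.03 -0.05 -0.03] [0.44724571 0.05900222 0.08543745] [-176.4    0.3    5.5] [ -0.  -37.6  46.6  -0.8   0.2  -0. ]
```

Call:
{"name": "move_arm", "arguments": {
  "offset": [
    [0, 0, -1.5],
    [0, 0, -1],
    [0, 0, 0],
    [0, 0, 0],
    [0, 0, 0]
  ],
  "twist": [
    [-0.063, 0, 0],
    [0, 0, -0.11],
    [0, 0, -0.11],
    [0, 0, -0.11],
    [0, 0, 0]
  ],
  "grip": [0, 0, 0, 0, 0]
}}

```text
time: 7.6
ee_pos: [0.4496, 0.0494, 0.1129]
tcp_rot: [-179.6, -0.1, 25.1]
wrist_force: [-0.1, -0.3, 0.2]
opening: 0.0
grasp_force: 0.0
```

Call:
{"name": "move_arm", "arguments": {
  "offset": [
    [1.15, -3.05, 0],
    [0, 0, 0],
    [0, 0, 2.0],
    [0, 0, 0]
  ],
  "twist": [
    [0, 0, 0],
    [0, 0, 0],
    [0, 0, 0],
    [0, 0, 0]
  ],
  "grip": [0, 0, 0, 0]
}}

```text
time: 8.0
ee_pos: [0.4458, 0.0818, 0.0908]
tcp_rot: [-179.5, 0.1, 24.9]
wrist_force: [0.5, -0.6, -0.5]
opening: -0.0002
grasp_force: 0.0
```

Run:
```python
from h import *
np.set_printoptions(precision=4,suppress=True)
o=bot.get_obs();p=cam('wrist','w5.png');print(o['ee_pos'],o['tcp_rot'])
for k in('key_left_top','start_button_top'):
  for r in finder.pinpoint(p,k)[:2]: print(k,r['p'],r['position'],wristz(p,o,r['position'],.058))
```

```text
[0.4458 0.0818 0.0908] [-179.5483    0.1347   24.9018]
key_left_top 0.92 [325.6, 291.2] [0.4469 0.0822 0.058 ]
start_button_top 0.68 [80.4, 61.2] [0.5015 0.235  0.058 ]
start_button_top 0.58 [171.0, 234.9] [0.4415 0.1592 0.058 ]
```

View pics/w5.png

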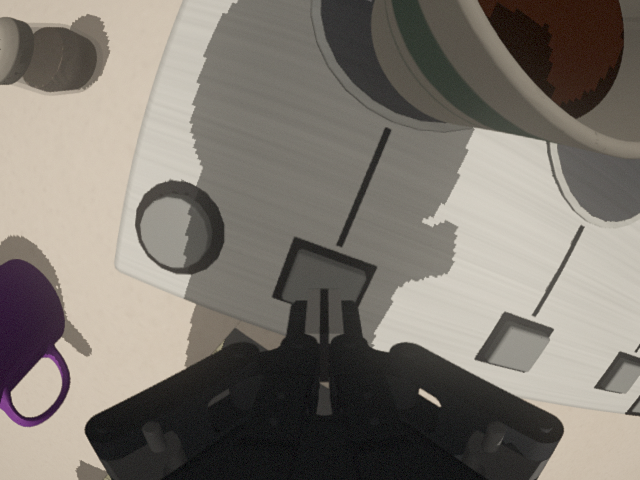

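Tips at (324,290) are over the left key (326,280), whose dark line leads to the banded mug's plate. Pressing.

Call:
{"name": "move_arm", "arguments": {
  "offset": [
    [0, 0, 0.8],
    [0, 0, 0.5],
    [0, 0, 0.3],
    [0, 0, 0]
  ],
  "twist": [
    [0, 0, 0],
    [0, 0, 0],
    [0, 0, 0],
    [0, 0, 0]
  ],
  "grip": [0, 0, 0, 0]
}}

```text
time: 8.55
ee_pos: [0.4467, 0.082, 0.0761]
tcp_rot: [-179.6, -0.0, 25.0]
wrist_force: [-0.9, -0.3, -0.4]
opening: -0.0002
grasp_force: 0.0
```

Call:
{"name": "move_arm", "arguments": {
  "offset": [
    [0, 0, 0.2],
    [0, 0, 0]
  ],
  "twist": [
    [0, 0, 0],
    [0, 0, 0]
  ],
  "grip": [0, 0]
}}

```text
time: 8.75
ee_pos: [0.4468, 0.0821, 0.0744]
tcp_rot: [-179.6, -0.0, 25.0]
wrist_force: [-0.9, -0.5, 0.1]
opening: -0.0002
grasp_force: 0.0
```

Call:
{"name": "move_arm", "arguments": {
  "offset": [
    [0, 0, 0.2],
    [0, 0, 0]
  ],
  "twist": [
    [0, 0, 0],
    [0, 0, 0]
  ],
  "grip": [0, 0]
}}

```text
time: 8.95
ee_pos: [0.4468, 0.0821, 0.0739]
tcp_rot: [-179.6, -0.1, 25.0]
wrist_force: [-6.5, -2.2, 15.0]
opening: -0.0004
grasp_force: 7.7
```

Call:
{"name": "move_arm", "arguments": {
  "offset": [
    [0, 0, 0.2],
    [0, 0, 0]
  ],
  "twist": [
    [0, 0, 0],
    [0, 0, 0]
  ],
  "grip": [0, 0]
}}

```text
time: 9.15
ee_pos: [0.4469, 0.0821, 0.0737]
tcp_rot: [-179.6, -0.1, 25.0]
wrist_force: [-14.0, -3.0, 32.6]
opening: 0.0001
grasp_force: 16.3
```

Call:
{"name": "move_arm", "arguments": {
  "offset": [
    [0, 0, -2],
    [0, 0, -3],
    [1.4, -3.55, 0],
    [1.4, -3.55, 0],
    [0, 0, 0]
  ],
  "twist": [
    [0, 0, 0],
    [0, 0, 0],
    [0, 0, 0],
    [0, 0, 0],
    [0, 0, 0]
  ],
  "grip": [0, 0, 0, 0, 0]
}}

```text
time: 9.65
ee_pos: [0.4421, 0.161, 0.1211]
tcp_rot: [-179.5, -0.1, 25.2]
wrist_force: [-0.1, -1.0, -0.2]
opening: -0.0002
grasp_force: 0.0
```

Run:
```python
from h import *
np.set_printoptions(precision=4,suppress=True)
o=bot.get_obs();p=cam('wrist','w6.png');print(o['ee_pos'],o['tcp_rot'],o['q'])
for k in('key_left_top','start_button_top'):
  for r in finder.pinpoint(p,k)[:2]: print(k,r['p'],r['position'],wristz(p,o,r['position'],.058))
```

```text
[0.4421 0.161  0.1211] [-179.53     -0.0712   25.1836] [ 19.745   -6.4865 -15.8811  80.5792   0.4747 174.5612]
key_left_top 0.83 [447.0, 306.7] [0.4491 0.0851 0.058 ]
start_button_top 0.78 [331.3, 266.8] [0.4438 0.1585 0.058 ]
```

View pics/w6.png

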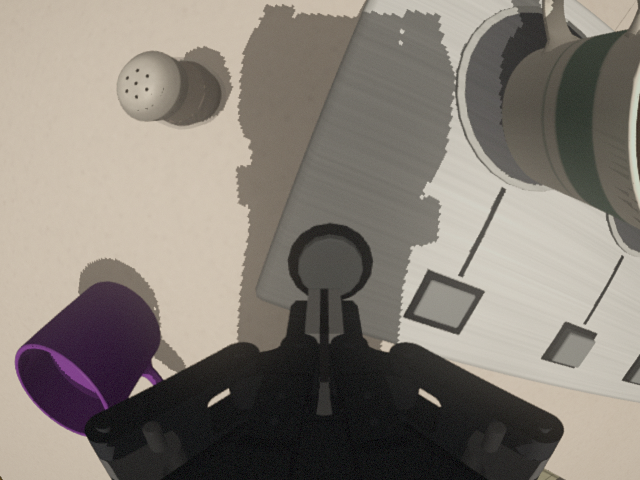

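Call:
{"name": "move_arm", "arguments": {
  "offset": [
    [0, 0.2, 1.5],
    [0, 0, 1.5],
    [0, 0, 0.8],
    [0, 0, 0.5],
    [0, 0, 0.3]
  ],
  "twist": [
    [0, 0, 0],
    [0, 0, 0],
    [0, 0, 0],
    [0, 0, 0],
    [0, 0, 0]
  ],
  "grip": [0, 0, 0, 0, 0]
}}

```text
time: 10.3
ee_pos: [0.4428, 0.156, 0.0744]
tcp_rot: [-179.6, 0.0, 25.0]
wrist_force: [-0.9, -0.7, 2.7]
opening: -0.0
grasp_force: 1.5
```

Call:
{"name": "move_arm", "arguments": {
  "offset": [
    [0, 0, 0.1],
    [0, 0, 0]
  ],
  "twist": [
    [0, 0, 0],
    [0, 0, 0]
  ],
  "grip": [0, 0]
}}

```text
time: 10.5
ee_pos: [0.4432, 0.1566, 0.0742]
tcp_rot: [-179.6, -0.1, 25.0]
wrist_force: [-0.7, -0.1, 0.5]
opening: -0.0002
grasp_force: 0.0
```

Call:
{"name": "move_arm", "arguments": {
  "offset": [
    [0, 0, 0.2],
    [0, 0, 0]
  ],
  "twist": [
    [0, 0, 0],
    [0, 0, 0]
  ],
  "grip": [0, 0]
}}

```text
time: 10.7
ee_pos: [0.4434, 0.1567, 0.0739]
tcp_rot: [-179.6, -0.1, 25.0]
wrist_force: [-6.0, -2.6, 18.4]
opening: -0.0
grasp_force: 8.3
```

Call:
{"name": "move_arm", "arguments": {
  "offset": [
    [0, 0, 0.15],
    [0, 0, 0]
  ],
  "twist": [
    [0, 0, 0],
    [0, 0, 0]
  ],
  "grip": [0, 0]
}}

```text
time: 10.9
ee_pos: [0.4434, 0.1567, 0.0738]
tcp_rot: [-179.6, -0.2, 25.0]
wrist_force: [-11.7, -5.3, 28.8]
opening: -0.0004
grasp_force: 14.5
```

Bottomed out; lifting clear and checking.

Call:
{"name": "move_arm", "arguments": {
  "offset": [
    [0, 0, -2],
    [0, 0, -4],
    [0, 0, -4],
    [0, 3, -3],
    [0, 0, 0]
  ],
  "twist": [
    [0, 0, 0],
    [0, 0, 0],
    [0, 0, 0],
    [0, 0, 0],
    [0, 0, 0]
  ],
  "grip": [0, 0, 0, 0, 0]
}}

```text
time: 11.4
ee_pos: [0.4584, 0.1275, 0.2048]
tcp_rot: [-179.7, -0.4, 25.0]
wrist_force: [-0.3, 0.5, -0.0]
opening: 0.0001
grasp_force: 0.0
```

Run:
```python
from h import *
o=bot.get_obs();print(o['ee_pos'],o['wrist_force'])
p=cam('wrist');s=cam('side')
a=p['color'][100:400,50:600,::-1];b=s['color'][180:450,200:460,::-1]
b=cv2.resize(b,None,fx=300/270,fy=300/270)
v=cv2.hconcat([a,b]);cv2.imwrite('pics/w7.png',cv2.resize(v,(800,int(800*v.shape[0]/v.shape[1]))))
```

```text
[0.45842209 0.12754799 0.20482417] [-0.29731786  0.45090956 -0.0135906 ]
```

View pics/w7.png

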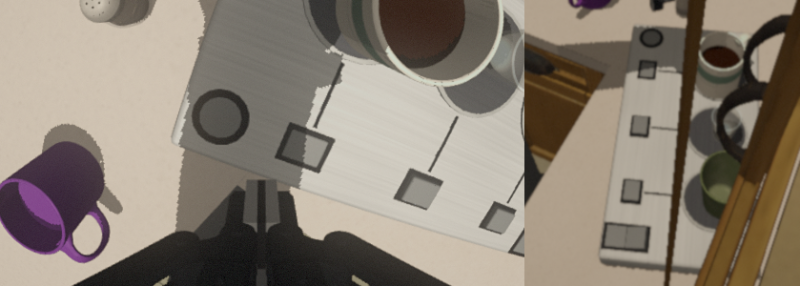

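The left key (305,148) and the start button (220,117) are in. The middle key (418,188) and right key (497,218) still stand out, and all the vessels are upright where they were.

```bash
python3 -c "
from workcell import bot
print(bot.job_done())"
```

```text
the job is handed in; nothing more can be done
None
```

I pressed the rocker, the left key (the one for the mug with the handle) and the start button fully in, in that order. The middle and right keys are still out, the vessels look unmoved in the last pictures, and the job is handed in.

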